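# Hardness test of a cast polyurethane puck on a lever tester

## Task

Get the large thick puck ready to be read on the hardness tester: swing the tester's lever up until it parks past its click point with the gauge raised, and set the puck flat on the middle of the anvil. Then bring the lever back over and let the sprung gauge down slowly, keeping hold until its foot has landed on the puck, so that it neither snaps down nor is forced into the puck, and leave it standing there by its own spring. Leave the other things on the table where they are.

Things in the scene. Friction and masses are not known exactly. Their poses are not given: they have to be found in the camera images.
- puck_center (a point): centre (half-way up) of the large puck: a plain cream cylinder of cast polyurethane, 50 mm diameter, 30 mm tall, about 65 g, lying flat on the table; its z is the cylinder's axis. It is the only puck that is both that wide and that tall
- thin_puck_center (a point): centre of another cream puck, 50 mm diameter but only 14 mm tall; to be left alone
- small_puck_center (a point): centre of a narrow cream puck, 33 mm diameter, 30 mm tall; to be left alone
- tester: the hardness tester's grey C-shaped stand; origin on the table under the gauge's axis, x from its front to its column, z up. Base plate 18 mm high, 130 mm wide (y), x from -70 to 140 mm. Column (28 mm diameter, 307 mm high) at x = 100. An arm and spring barrel (42 mm diameter, 190 to 252 mm high) hang over the anvil; the anvil is open to the front (-x) and both sides
- anvil_top (a point): middle of the anvil's upper face, a flat steel disc 56 mm across and 10 mm thick on a screw stem (38 mm across at most), on the gauge's axis. Its height is set differently each time, 40 to 48 mm above the table. Axes as the tester's
- foot (a point): middle of the lower face of the gauge's presser foot (steel disc, 18 mm across, stem 12 mm), right above the anvil's middle. Above the foot: from 23 mm a neck 26 mm wide (y); from 38 to 88 mm a round dial 50 mm across (y), facing front, x from -7 to 18 mm. The foot is 58 mm above the table with the lever right down, 95 mm with it parked. So the puck must go in with a tilted tool
- gauge (a joint): lift of the gauge in m: 0 right down, 0.032 at the lever's click point, 0.0375 with the lever parked. Its spring and weight together press it down, with 10 to 17 N where the foot meets the puck
- lever_hinge (a point): centre of the lever's hinge, on the tester's right side, 75 mm to -y of the gauge's axis, 215 mm above the table; axes as the tester's (the hinge lies along y). The hub is 26 mm across; a grey gear box begins 28 mm to +y of the lever's plane, a black spring strut (15 mm thick) runs 15 mm to +y of it, back from the hub to the arm
- lever_knob (a point): centre of the black barrel knob at the end of the lever, 105 mm from the hinge: a cylinder 26 mm in diameter, 32 mm long along the hinge's y, with flat ends, that revolves freely on the lever. The lever (10 mm rod) swings in the tester's x-z plane: at joint value q the knob lies at x = -105 cos(q - 0.35), z = 105 sin(q - 0.35) mm from the hinge
- lever (a joint): lever angle q in rad: 0 right down (start), growing as the knob swings up, stop at 1.50. It lifts the gauge by 25 mm a radian. Sprung over-centre: below the click point (q about 1.3) the knob is pulled down, by up to 5 N; past it, it is pulled up to the stop with about 1 N and parks there. Let go below 1.25 it snaps down. On the puck the foot lands at q of about 0.5 to 0.8; then the pull is gone
- cone0: red moulded foam cone standing upright, 62 mm across at most, 130 mm tall, origin under it; to be left alone
- cone1: red moulded foam cone standing upright, 62 mm across at most, 130 mm tall, origin under it; to be left alone
- bottle0: dark colourant bottle, 60 mm diameter, 165 mm tall, origin under it; to be left alone
- bottle1: yellow colourant bottle, 60 mm diameter, 165 mm tall, origin under it; to be left alone
- cup: empty white cup, 80 mm across, 85 mm tall, origin under it; to be left alone
- spatula: wooden spatula, 240 mm long, lying on the table near the robot; origin at its middle; to be left alone
Not all that is in view belongs to the job. Leave any red or turquoise look-alike of the part that bears puck_center alone.

How it is judged:
By the outcome, as a careful person would: the job done as asked, in the order asked, and still so for the second after the job is handed in, with the robot touching nothing.
It also fails if it takes over 72 s, if anything falls off the work surface, if the arm or the gripper's body presses on something with over 40 N, if the wrist force passes 120 N, or if a joint passes its speed limit or range.

## Robot

A 6-joint arm with a two-finger parallel gripper is mounted at the origin on the work surface. World frame = base frame: x ahead of the robot, y to its left, z up, the work surface at z = 0. Lengths are in m, angles in rad, forces in N, time in s.
With the tool pointing down it reaches from about 0.325 to 0.775 m from the base axis. Payload 5.5 kg.
Tool frame: the origin (TCP) lies at the very end of the fingers, on their centre line; the grasp point (between the pads) lies 19 mm behind it; z points along the fingers, y is the line along which they close (so a half turn about z gives the same grasp; the last joint's range is limited). The gripper opens to 85 mm and grips with 20 to 120 N. Pads are 22 mm wide; open, the fingers measure 114 mm over their backs; the gripper's body (76 mm by 85 mm) begins 54 mm behind the grasp point. The pads swing forward as they close: fully open they stand 13 mm farther back than shut.
Start: joints at [1.126, 0.091, 1.231, -0, 1.82, -0.057], TCP at [0.227, 0.555, 0.231] pointing down, gripper open.
Joint ranges: [-2.87, 2.87], [-0.86, 2.18], [0.17, 2.46], [-1.51, 4.65], [0.06, 2.69], [-2.65, 2.65]. Speed limits (rad/s): [2.57, 2.57, 3.01, 3.14, 3.14, 3.14].

## Interface

Orientations are given as a unit quaternion [x, y, z, w].
In Python, from workcell import sensors, optics, bot gives the robot as it stands.
- The arm moves only by the shell command python3 -m crank 'ROWS'. ROWS is JSON, a list that holds one entry, the list of rows, each a list of 7 numbers: the finger opening in mm, from 0 to 85.4, then the shift along the tool's x, y, z in mm, then the turn, a rotation vector about the tool's x, y, z in degrees. A call has 1 to 5 rows; each row shifts and turns the commanded pose from where the row before left it, along the tool's axes as they then stand; what a row does not reach is not made up. A row lasts 1/10 s, in which the tool goes at most 50 mm and 8.59 degrees, less where a joint would pass 70% of its speed; a pose out of reach is approached as far as the arm can. A call with a gripper value outside its range is refused whole. The fingers move at their own pace and stop on an object; the grip force is fixed at half the most. Time passes only in rows, so rows that do not move let the fingers close. It gives the time, the measured TCP pose, the force, the opening and the grip force at its end, in the units of the state.
- sensors.read_state(): the state, without advancing time (a new reading comes with each control period).
- optics.camera(name): name is "scene" or "top" or "wrist"; returns a dict with "image" (480x640x3 uint8, red, green, blue), "intrinsics" (3x3 intrinsics, pixels), "pose" (4x4, takes a point from camera to world coordinates); the wrist camera has in their place "tool_from_camera" (4x4, takes a point from camera to tool coordinates, whose origin is the TCP and whose axes are the flange's). Camera axes: x right, y down, z forward; pixel columns grow to the right and rows downward; lengths in m; the calibration is good to about 2 mm. A picture is of the moment at which its call begins: read the wrist's pose just before it. There is no depth.
- bot.finish_job(): hands the job in; it is judged then, once.
The state is a dict: "time": time; "joints": joint angles; "joint_velocities": joint speeds; "joint_efforts": joint torques, N m; "tcp_pos": TCP position; "tool_rot": TCP orientation; "wrist_force": force on the tool from outside, world axes, zero at the start; "torque": the same for the moment, N m; "width": opening from 0.0 (shut) to 1.0 (fully open); "grip_force": force on a finger pad.
Only numpy, scipy, OpenCV 4.12 (cv2) and the standard library are available. Lean on these libraries where they do the work, as an engineer would, in place of code of your own. Each camera call takes 0.05 s, during which the arm holds its last target. There are 200 camera calls.

## Working session

There is one attempt and no reset: what is moved stays moved. The work goes in short steps, Python scripts to look and compute and a shell command to move; the robot and the scene stay as the last step left them, time stands still between calls to the robot, and variables do not carry over. Pictures are saved under pics/ and viewed, at most 10 in all, crops included, and the job is handed in when it is done.

```bash
mkdir -p pics; ls; python3 - <<'E'
from workcell import sensors, optics
import cv2,json,numpy as np
s=sensors.read_state();print({k:np.round(v,3).tolist() for k,v in s.items()})
for n in("scene","top"):
    c=optics.camera(n);cv2.imwrite(f"pics/{n}0.png",c["image"][:,:,::-1])
    np.savez(n+"0.npz",K=c["intrinsics"],T=c["pose"]);print(n,np.round(c["intrinsics"],1).tolist(),np.round(c["pose"],4).tolist())
E
```

```text
pics
{'time': 0.0, 'joints': [1.126, 0.092, 1.232, 0.0, 1.82, -0.057], 'joint_velocities': [0.001, -0.001, 0.001, -0.0, -0.001, 0.001], 'joint_efforts': [0.001, -45.875, -41.801, -0.0, 0.012, 0.0], 'tcp_pos': [0.227, 0.555, 0.23], 'tool_rot': [0.193, 0.981, -0.001, -0.0], 'wrist_force': [-1.658, 0.511, -0.368], 'torque': [0.052, 0.033, 0.015], 'grip_force': 0.0, 'width': 0.998}
scene [[540.7, 0.0, 323.8], [0.0, 540.7, 239.4], [0.0, 0.0, 1.0]] [[0.768, 0.4321, -0.4726, 1.1079], [0.64, -0.492, 0.5902, -0.6897], [0.0225, -0.7558, -0.6544, 0.8818], [0.0, 0.0, 0.0, 1.0]]
top [[519.5, 0.0, 315.0], [0.0, 519.5, 250.1], [0.0, 0.0, 1.0]] [[-0.0241, -0.9991, 0.0354, 0.5341], [-0.9997, 0.0237, -0.0117, -0.0311], [0.0108, -0.0356, -0.9993, 1.2471], [0.0, 0.0, 0.0, 1.0]]
```

View pics/scene0.png

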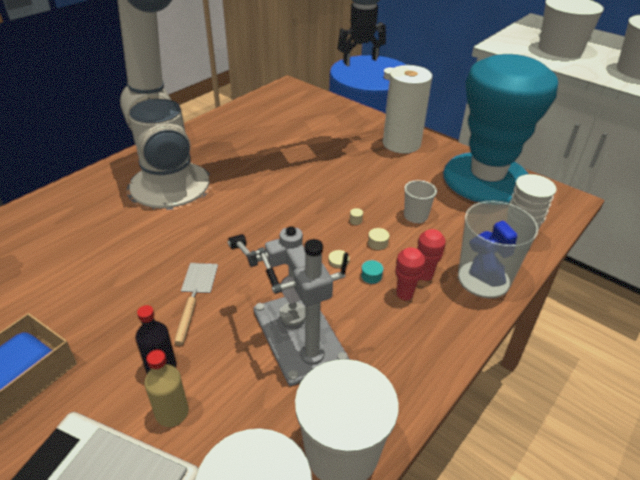

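View pics/top0.png

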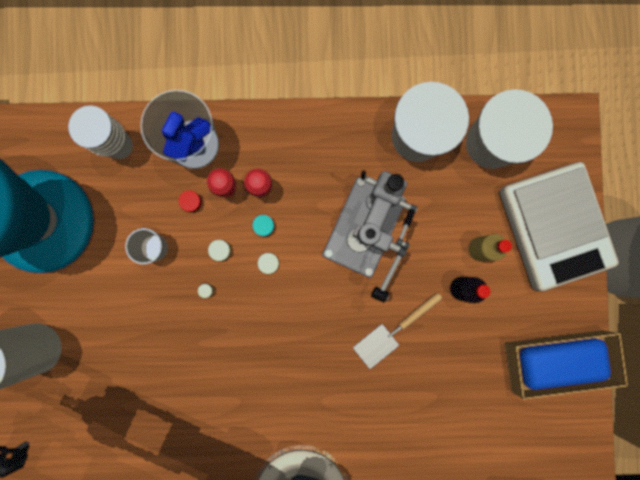

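The top view shows the tester: barrel at about (370,233), column top (394,183), knob (381,294). The tall wide puck is at (219,250), the thin one at (268,264) and the narrow one at (205,291). The scene view agrees, with the tall puck at (378,238). I'll enlarge both areas.

```bash
python3 - <<'E'
import cv2,numpy as np
t=cv2.imread("pics/top0.png");s=cv2.imread("pics/scene0.png")
a=cv2.resize(t[165:310,315:425],None,fx=4,fy=4,interpolation=2)
b=cv2.resize(t[230:300,195:285],None,fx=4,fy=4,interpolation=2)
o=np.zeros((580,800,3),np.uint8);o[:580,:440]=a;o[:280,440:800]=b
c=cv2.resize(s[195:285,325:415],None,fx=3.3,fy=3.3,interpolation=2);o[283:283+297,440:440+297]=c
cv2.imwrite("pics/c0.png",o)
E
```

```text
(no output)
```

View pics/c0.png

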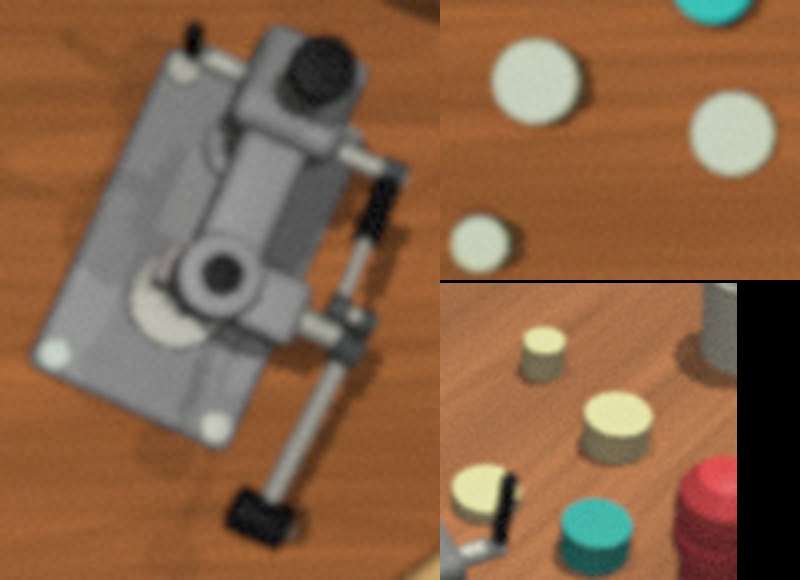

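The large puck's top centre is at (219,250.5). The tester base corners are at (323,254.5), (370.5,277) and (358,178), the barrel at (369.8,233.8), the column top at (395.5,183) and the knob at (380.8,294.3). Next I fit the tester pose.

```bash
cat > h.py <<'E'
import numpy as np
from scipy.spatial.transform import Rotation as R
from scipy.optimize import least_squares
def ray(n,u,v,z):
    d=np.load(n+"0.npz");K,T=d["K"],d["T"];r=T[:3,:3]@np.linalg.solve(K,[u,v,1]);return T[:3,3]+r*(z-T[2,3])/r[2]
def proj(n,p):
    d=np.load(n+"0.npz");K,T=d["K"],d["T"];q=K@(T[:3,:3].T@(np.asarray(p)-T[:3,3]));return q[:2]/q[2]
E
python3 - <<'E'
from h import *
print("puck",ray("top",219,250.5,.03),"thin",ray("top",268,263.5,.014),"small",ray("top",205,291,.03))
k=.105*np.cos(.35);kz=.215-.105*np.sin(.35)
P=[((-.07,.065,.018),(323.25,254.5)),((-.07,-.065,.018),(370.5,277)),((.14,.065,.018),(358,178)),((0,0,.252),(369.75,233.75)),((.1,0,.307),(395.5,183)),((-k,-.075,kz),(380.75,294.25)),((0,-.075,.215),(402.5,246))]
def W(v,p): c,s=np.cos(v[2]),np.sin(v[2]);return np.array([v[0]+c*p[0]-s*p[1],v[1]+s*p[0]+c*p[1],p[2]])
f=lambda v:np.concatenate([proj("top",W(v,p))-u for p,u in P])
r=least_squares(f,[.55,-.12,-.4],loss='soft_l1');print(r.x,np.round(r.fun.reshape(-1,2),1).tolist())
v=r.x
print("knob",W(v,(-k,-.075,kz)),proj("scene",W(v,(-k,-.075,kz))),"barrel",proj("scene",W(v,(0,0,.252))),"col",proj("scene",W(v,(.1,0,.307))))
for z in(.04,.048):print("anvil",W(v,(0,0,z)),proj("scene",W(v,(0,0,z))))
for n,u,z in(("cone",(221,182),.1),("cone",(258,182),.1),("bot",(505,246),.16),("bot",(484,292),.16),("sp",(438,297),.01)):print(n,ray("top",*u,z))
np.save("tester.npy",v)
E
```

```text
puck [0.58149973 0.17923706 0.03      ] thin [0.54853511 0.06663013 0.014     ] small [0.48775781 0.21348004 0.03      ]
[ 0.59921128 -0.14971166 -0.44326774] [[-1.6, 1.2], [1.4, 1.1], [-0.5, -2.8], [0.5, -0.5], [0.4, -1.9], [-0.6, -0.0], [0.0, 3.8]]
knob [ 0.47794262 -0.17515973  0.17899573] [237.04153249 242.36907951] barrel [290.82748088 234.12952285] col [313.78866197 245.0730671 ]
anvil [ 0.59921128 -0.14971166  0.04      ] [292.62440682 312.8370268 ]
anvil [ 0.59921128 -0.14971166  0.048     ] [292.56479211 310.22583108]
cone [0.73051269 0.16005411 0.1       ]
cone [0.7286862  0.07818673 0.1       ]
bot [ 0.57164728 -0.4435265   0.16      ]
bot [ 0.47626994 -0.39576617  0.16      ]
sp [ 0.45912818 -0.33575252  0.01      ]
```

```bash
cat >> h.py <<'E'
from workcell import sensors
V=np.array([0.5992,-0.1497,-0.4433])
def W(p): c,s=np.cos(V[2]),np.sin(V[2]);return np.array([V[0]+c*p[0]-s*p[1],V[1]+s*p[0]+c*p[1],p[2]])
def pose():
    s=sensors.read_state();return np.array(s["tcp_pos"]),R.from_quat(s["tool_rot"])
def rot(head,tilt):  # tool z = heading (rad), tilt from straight down; tool y = left of heading
    h=np.array([np.cos(head),np.sin(head),0]);z=np.sin(tilt)*h-np.cos(tilt)*np.array([0,0,1]);y=np.array([-h[1],h[0],0])
    return R.from_matrix(np.array([np.cross(y,z),y,z]).T)
def plan(p,r,n):
    q,o=pose();w=(o.inv()*r).as_rotvec()/n;d=(p-q)/n
    print("rows",n,"step",np.round(np.linalg.norm(d)*1e3,1),"turn",np.round(np.degrees(w),2).tolist())
    o0=o
    for i in range(n):
        a=np.round(o0.inv().apply(d)*1e3,1).tolist()
        if i==0 or np.linalg.norm(w)>.003: print(" ",i,a)
        o0=o0*R.from_rotvec(w)
def st():
    s=sensors.read_state();print("t",round(s["time"],2),"tcp",np.round(np.array(s["tcp_pos"])*1e3,1),"F",np.round(s["wrist_force"],1),"w",round(s["width"],3),"g",round(s["grip_force"],1),"j",np.round(s["joints"],2))
E
M='[[85,-31.8,-36.3,-3.8,0,0,0.2],[85,-31.8,-36.3,-3.8,0,0,0.2],[85,-31.8,-36.3,-3.8,0,0,0.2],[85,-31.8,-36.3,-3.8,0,0,0.2],[85,-31.8,-36.3,-3.8,0,0,0.2]]'
python3 -m crank '[[[85,-31.8,-36.3,-3.8,0,0,0.2],[85,-31.8,-36.3,-3.8,0,0,0.2],[85,-31.8,-36.3,-3.8,0,0,0.2],[85,-31.8,-36.3,-3.8,0,0,0.2],[85,-31.8,-36.3,-3.8,0,0,0.2]]]'
python3 -c "
from h import *
st();plan(np.array([.478,-.175,.29]),rot(V[2],0),11)"
```

```text
time: 0.6
tcp_pos: [0.3039, 0.3249, 0.2499]
tool_rot: [0.201, 0.98, -0.0, -0.0]
wrist_force: [1.6, -1.0, 1.2]
width: 0.993
grip_force: 0.0
t 0.6 tcp [303.9 324.9 249.9] F [ 1.6 -1.   1.2] w 0.993 g 0.0 j [ 0.74 -0.32  1.58 -0.    1.88 -0.42]
rows 11 step 48.3 turn [-0.0, -0.0, 0.2]
  0 [-32.4, -35.5, -3.6]
  1 [-32.6, -35.4, -3.6]
  2 [-32.7, -35.3, -3.6]
  3 [-32.8, -35.2, -3.6]
  4 [-32.9, -35.1, -3.6]
  5 [-33.1, -35.0, -3.6]
  6 [-33.2, -34.9, -3.6]
  7 [-33.3, -34.7, -3.6]
  8 [-33.4, -34.6, -3.6]
  9 [-33.6, -34.5, -3.6]
  10 [-33.7, -34.4, -3.6]
```

```bash
python3 -m crank '[[[85,-32.6,-35.4,-3.6,0,0,0.2],[85,-32.6,-35.4,-3.6,0,0,0.2],[85,-32.8,-35.2,-3.6,0,0,0.2],[85,-32.8,-35.2,-3.6,0,0,0.2],[85,-33,-35,-3.6,0,0,0.2]]]' >/dev/null
python3 -m crank '[[[85,-33,-35,-3.6,0,0,0.2],[85,-33,-35,-3.6,0,0,0.2],[85,-33.2,-34.8,-3.6,0,0,0.2],[85,-33.4,-34.6,-3.6,0,0,0.2],[85,0,0,0,0,0,0]]]' >/dev/null
python3 - <<'E'
from h import *
from workcell import optics
import cv2
st();p,o=pose();c=optics.camera("wrist");im=c["image"][:,:,::-1].copy()
np.savez("w1.npz",K=c["intrinsics"],X=c["tool_from_camera"],p=p,q=o.as_quat())
cv2.imwrite("pics/w1.png",im)
def pj(P):
    X=np.array(c["tool_from_camera"]);t=o.inv().apply(P-p);k=X[:3,:3].T@(t-X[:3,3]);u=c["intrinsics"]@k;return u[:2]/u[2]
for q in(0,):
    for dy in(-.016,0,.016):print("pred",pj(W((-.105*np.cos(q-.35),-.075+dy,.215+.105*np.sin(q-.35)))))
print("hinge",pj(W((0,-.075,.215))),"barrel",pj(W((0,0,.252))),"anv",pj(W((0,0,.044))))
plan(np.array([.478,-.175,.28]),rot(V[2],0),4)
E
```

```text
t 1.6 tcp [446.7 -87.  281.4] F [-1.2 -0.3 -0. ] w 0.997 g 0.0 j [-0.27 -0.28  1.49 -0.    1.93 -1.39]
pred [203.05782786 325.15842171]
pred [225.91187635 325.17415475]
pred [248.77096603 325.18989126]
hinge [224.87549486 477.69983479] barrel [335.02009045 532.32612241] anv [328.56627121 339.1799703 ]
rows 4 step 24.0 turn [-0.01, -0.03, 0.02]
  0 [-16.8, -17.0, 0.4]
```

View pics/w1.png

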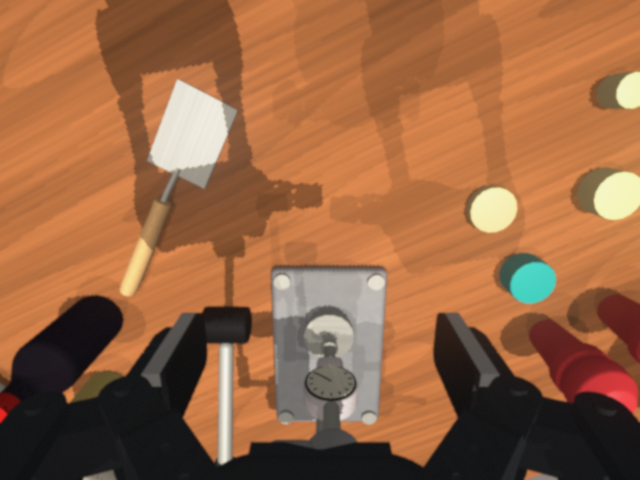

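The wrist picture shows the knob at (227,325), where (226,325) was predicted. The anvil is at about (329,336), against (329,339), and the base edges run parallel to the columns, so the fit is good. Next I go down over the knob and grip its flat ends.

```bash
python3 -m crank '[[[85,-16.8,-17,0.4,0,0,0],[85,-16.8,-17,0.4,0,0,0],[85,-16.8,-17,0.4,0,0,0],[85,-16.8,-17,0.4,0,0,0],[85,0,0,0,0,0,0]]]' >/dev/null
python3 -c "
from h import *
st();plan(np.array([.478,-.175,.154]),rot(V[2],0),4)"
```

```text
t 2.15 tcp [ 478.5 -172.8  280. ] F [-0.3  0.7 -0.8] w 0.993 g 0.0 j [-0.41 -0.14  1.37 -0.    1.91 -1.55]
rows 4 step 31.5 turn [-0.01, -0.03, 0.08]
  0 [-0.2, -0.5, 31.5]
```

```bash
python3 -m crank '[[[85,-0.2,-0.5,31.5,0,0,0],[85,-0.2,-0.5,31.5,0,0,0],[85,-0.2,-0.5,31.5,0,0,0],[85,-0.2,-0.5,31.5,0,0,0],[85,0,0,0,0,0,0]]]' >/dev/null
python3 -m crank '[[[60,0,0,0,0,0,0],[45,0,0,0,0,0,0],[38,0,0,0,0,0,0],[34,0,0,0,0,0,0],[34,0,0,0,0,0,0]]]'
python3 -m crank '[[[20,0,0,0,0,0,0],[20,0,0,0,0,0,0],[20,0,0,0,0,0,0]]]'
```

```text
time: 3.15
tcp_pos: [0.4785, -0.1745, 0.156]
tool_rot: [0.217, 0.976, -0.0, 0.001]
wrist_force: [0.0, 0.1, 0.5]
width: 0.398
grip_force: 0.0
time: 3.45
tcp_pos: [0.4784, -0.1747, 0.1558]
tool_rot: [0.217, 0.976, -0.0, 0.001]
wrist_force: [0.2, -1.0, 4.7]
width: 0.363
grip_force: 60.1
```

```bash
python3 -c "
import numpy as np
q=np.linspace(0,1.48,16)-.35
print(np.round(np.c_[105*np.diff(np.cos(q)),-105*np.diff(np.sin(q))],1).tolist())"
```

```text
[[3.1, -9.9], [2.1, -10.1], [1.1, -10.3], [0.0, -10.4], [-1.0, -10.3], [-2.0, -10.2], [-3.0, -9.9], [-3.9, -9.6], [-4.9, -9.1], [-5.7, -8.6], [-6.6, -8.0], [-7.3, -7.3], [-8.0, -6.6], [-8.6, -5.8], [-9.1, -4.9]]
```

```bash
python3 -m crank '[[[20,3.1,0,-9.9,0,0,0],[20,2.1,0,-10.1,0,0,0],[20,1.1,0,-10.3,0,0,0],[20,0,0,-10.4,0,0,0],[20,-1,0,-10.3,0,0,0]]]'
python3 -m crank '[[[20,-2,0,-10.2,0,0,0],[20,-3,0,-9.9,0,0,0],[20,-3.9,0,-9.6,0,0,0],[20,-4.9,0,-9.1,0,0,0],[20,-5.7,0,-8.6,0,0,0]]]'
```

```text
time: 3.95
tcp_pos: [0.4731, -0.1722, 0.2058]
tool_rot: [0.217, 0.976, -0.0, -0.001]
wrist_force: [3.2, -4.2, -3.9]
width: 0.362
grip_force: 59.6
time: 4.45
tcp_pos: [0.4908, -0.1805, 0.2546]
tool_rot: [0.217, 0.976, -0.0, -0.001]
wrist_force: [-1.7, -3.4, -2.6]
width: 0.366
grip_force: 59.8
```

```bash
python3 -m crank '[[[20,-6.6,0,-8,0,0,0],[20,-7.3,0,-7.3,0,0,0],[20,-8,0,-6.6,0,0,0],[20,-8.6,0,-5.8,0,0,0],[20,-9.1,0,-4.9,0,0,0]]]'
python3 -m crank '[[[20,0,0,0,0,0,0],[20,0,0,0,0,0,0]]]'; python3 -c "
from h import *
st();k=W((-.105*np.cos(1.15),-.075,.215+.105*np.sin(1.15)));print(k, pose()[0]-W((-.105*np.cos(.35),-.075,.215-.105*np.sin(.35))))
p0=np.array([.4784,-.1747,.1558]);print(pose()[0]-p0)"
```

```text
time: 4.95
tcp_pos: [0.5273, -0.1979, 0.2878]
tool_rot: [0.217, 0.976, -0.001, 0.001]
wrist_force: [-0.7, -3.6, -1.7]
width: 0.366
grip_force: 59.9
time: 5.15
tcp_pos: [0.5269, -0.1976, 0.2874]
tool_rot: [0.217, 0.976, -0.001, 0.001]
wrist_force: [-2.4, -4.3, 3.0]
width: 0.361
grip_force: 60.6
t 5.15 tcp [ 526.9 -197.6  287.4] F [-2.4 -4.3  3. ] w 0.361 g 60.6 j [-0.42  0.01  1.22 -0.    1.92 -1.55]
[ 0.52828542 -0.19905358  0.31084021] [ 0.04893198 -0.02246657  0.10839024]
[ 0.04846249 -0.02291072  0.13158597]
```

```bash
python3 -m crank '[[[50,0,0,0,0,0,0],[70,0,0,0,0,0,0],[85,0,0,-20,0,0,0],[85,0,0,-35,0,0,0],[85,0,0,-35,0,0,0]]]'
python3 - <<'E'
from h import *
import cv2
from workcell import optics
c=optics.camera("scene")["image"][:,:,::-1];cv2.imwrite("pics/s2.png",cv2.resize(c[190:400,190:400],None,fx=2.8,fy=2.8))
plan(np.array([.47,.12,.21]),rot(np.radians(25),np.radians(55)),12)
E
```

```text
time: 5.65
tcp_pos: [0.5266, -0.1961, 0.3761]
tool_rot: [0.216, 0.976, 0.001, -0.001]
wrist_force: [0.3, -0.3, -0.2]
width: 0.992
grip_force: 0.0
rows 12 step 30.4 turn [-2.0, -4.24, -3.82]
  0 [15.5, 21.9, 14.4]
  1 [15.1, 22.4, 14.0]
  2 [14.6, 22.9, 13.7]
  3 [14.1, 23.4, 13.4]
  4 [13.5, 23.9, 13.2]
  5 [12.8, 24.3, 13.1]
  6 [12.2, 24.6, 13.0]
  7 [11.5, 25.0, 13.0]
  8 [10.8, 25.3, 13.1]
  9 [10.1, 25.5, 13.2]
  10 [9.3, 25.7, 13.4]
  11 [8.6, 25.8, 13.6]
```

View pics/s2.png

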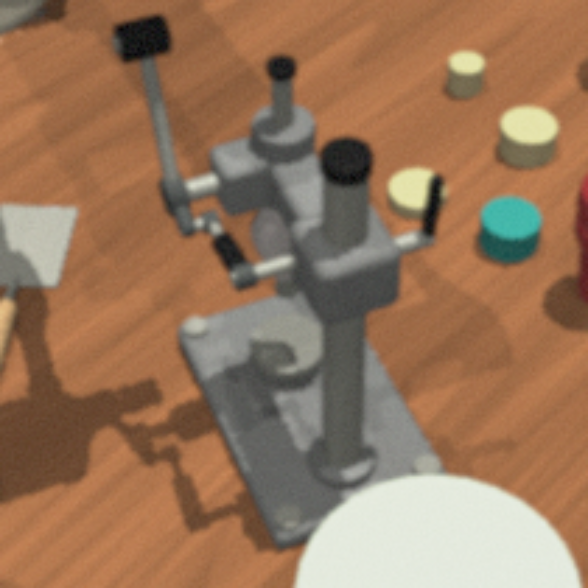

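The lever is parked up at crop (145,40) and the gauge is raised. Anvil top at crop (290,335). I move to the puck with a tilted tool.

```bash
python3 -m crank '[[[85,15.5,21.9,14.4,-2,-4.24,-3.82],[85,15.1,22.4,14,-2,-4.24,-3.82],[85,14.6,22.9,13.7,-2,-4.24,-3.82],[85,14.1,23.4,13.4,-2,-4.24,-3.82],[85,13.5,23.9,13.2,-2,-4.24,-3.82]]]' >/dev/null
python3 -m crank '[[[85,12.8,24.3,13.1,-2,-4.24,-3.82],[85,12.2,24.6,13,-2,-4.24,-3.82],[85,11.5,25,13,-2,-4.24,-3.82],[85,10.8,25.3,13.1,-2,-4.24,-3.82],[85,10.1,25.5,13.2,-2,-4.24,-3.82]]]' >/dev/null
python3 -m crank '[[[85,9.3,25.7,13.4,-2,-4.24,-3.82],[85,8.6,25.8,13.6,-2,-4.24,-3.82],[85,0,0,0,0,0,0]]]'
python3 - <<'E'
from h import *
from workcell import optics
import cv2
st();p,o=pose();c=optics.camera("wrist");im=c["image"][:,:,::-1].copy()
cv2.imwrite("pics/w3.png",im)
def pj(P):
    X=np.array(c["tool_from_camera"]);t=o.inv().apply(P-p);k=X[:3,:3].T@(t-X[:3,3]);u=c["intrinsics"]@k;return u[:2]/u[2]
print("puck top",pj(np.array([.5815,.1792,.03])),pj(np.array([.5815,.1892,.03])),pj(np.array([.5915,.1792,.03])),"thin",pj(np.array([.5485,.0666,.014])))
r=rot(np.radians(25),np.radians(55));T=np.array([.5815+.0156*np.cos(np.radians(25)),.1792+.0156*np.sin(np.radians(25)),.011])
plan(T-.11*r.as_matrix()[:,2],r,4)
E
```

```text
time: 7.0
tcp_pos: [0.5266, 0.1182, 0.2031]
tool_rot: [-0.197, 0.876, 0.112, 0.426]
wrist_force: [-0.7, -0.8, 0.1]
width: 0.994
grip_force: 0.0
t 7.0 tcp [526.6 118.2 203.1] F [-0.7 -0.8  0.1] w 0.994 g 0.0 j [-0.14 -0.85  2.24  0.56  1.03 -2.26]
puck top [355.06659224  88.18231069] [366.72959117  91.94743278] [348.19079949  96.46033281] thin [208.50650084 -29.45115259]
rows 4 step 34.0 turn [0.43, -0.68, -0.17]
  0 [26.0, 7.4, 20.6]
  1 [26.3, 7.7, 20.3]
  2 [26.5, 7.9, 19.9]
  3 [26.7, 8.1, 19.5]
```

View pics/w3.png

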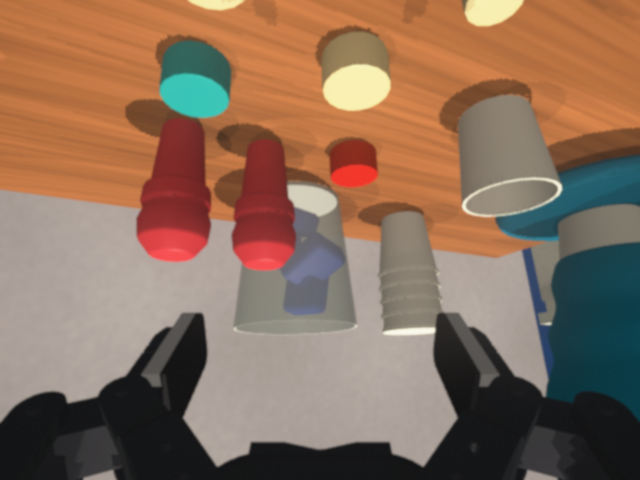

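The puck's top face is at (356,87) and the prediction was (355,88), so the puck position holds. Joint 2 is at its limit, so I fit a crude arm model to choose a reachable tilted approach.

```bash
cat > k.py <<'E'
from h import *
lo=np.array([-2.87,-.86,.17,-1.51,.06,-2.65]);hi=np.array([2.87,2.18,2.46,4.65,2.69,2.65])
E_=R.from_euler
def fk(j,g):
    a,h,L2,e,L3,T=g;o=E_('z',j[0]);p=o.apply([a,0,h]);o=o*E_('y',j[1]);p=p+o.apply([0,0,L2]);o=o*E_('y',j[2]);p=p+o.apply([e,0,L3]);o=o*E_('z',j[3])*E_('y',j[4]);p=p+o.apply([0,0,T]);return p,o*E_('z',j[5])
D=[([1.126,.092,1.232,0,1.82,-.057],[.227,.555,.230]),([.74,-.32,1.58,0,1.88,-.42],[.3039,.3249,.2499]),([-.27,-.28,1.49,0,1.93,-1.39],[.4467,-.087,.2814]),([-.41,-.14,1.37,0,1.91,-1.55],[.4785,-.1728,.280]),([-.42,.01,1.22,0,1.92,-1.55],[.5269,-.1976,.2874]),([-.14,-.85,2.24,.56,1.03,-2.26],[.5266,.1182,.2031])]
g=least_squares(lambda g:np.r_[np.concatenate([fk(j,g)[0]-p for j,p in D]),1e-3*(g-[0,.4,.4,0,.4,.25])],[0.,.4,.4,0,.4,.25]).x
def ik(p,r,j0):
    # r up to half turn about z handled by caller
    f=lambda j:np.r_[fk(j,g)[0]-p,.2*(fk(j,g)[1]*off*r.inv()).as_rotvec()] if 0 else np.r_[fk(j,g)[0]-p,.2*(r.inv()*fk(j,g)[1]).as_rotvec()]
    s=least_squares(f,np.clip(j0,lo+.01,hi-.01),bounds=(lo,hi));return s.x,1e3*np.sqrt(2*s.cost)
E
python3 - <<'E'
from k import *
print(np.round(g,3),[np.round(1e3*(fk(j,g)[0]-p)).tolist() for j,p in D])
p,o=pose();print(np.round(np.degrees((o.inv()*fk(D[-1][0],g)[1]).as_rotvec()),1))
j0=D[-1][0]
A=lambda d:np.array([np.cos(np.radians(d)),np.sin(np.radians(d)),0])
for hd in(17,25,):
  for t in(45,50,55):
    r=rot(np.radians(hd),np.radians(t));z=r.as_matrix()[:,2];T=np.array([.5815,.1792,0])+.019*np.sin(np.radians(t))*A(hd)+[0,0,.011]
    for b in(0,.06,.11):
        x,e=ik(T-b*z,r,j0);print(hd,t,b,np.round(x,2),round(e,1))
hd=np.degrees(V[2])
for t in(45,50,55):
    r=rot(V[2],np.radians(t));z=r.as_matrix()[:,2];T=W((.019*np.sin(np.radians(t)),0,.057))
    for nm,q in(("in",T),("up15",T+[0,0,.015]),("out",W((-.12,0,.08)))):
        x,e=ik(q,r,[-.5,-.5,1.9,-.3,1,-1.5]);print("place",t,nm,np.round(x,2),round(e,1))
E
```

```text
[-0.043  0.308  0.41   0.225  0.566  0.409] [[30.0, -15.0, -2.0], [18.0, -31.0, -2.0], [-10.0, -34.0, 1.0], [-11.0, -30.0, 2.0], [-10.0, -33.0, -1.0], [1.0, -4.0, 2.0]]
[ -0.8   0.4 -89.8]
17 45 0 [ 0.3  -0.18  2.11 -0.01  0.42  0.01] 0.0
17 45 0.06 [ 0.3  -0.44  2.22 -0.01  0.58  0.01] 0.0
17 45 0.11 [ 0.3  -0.68  2.29 -0.01  0.74  0.01] 0.0
17 50 0 [ 0.3  -0.17  2.17 -0.01  0.27  0.01] 0.0
17 50 0.06 [ 0.3  -0.46  2.29 -0.01  0.44  0.01] 0.0
17 50 0.11 [ 0.3  -0.76  2.39 -0.01  0.63  0.01] 0.0
17 55 0 [ 0.3  -0.14  2.21 -0.03  0.11  0.04] 0.0
17 55 0.06 [ 0.3  -0.45  2.35 -0.02  0.28  0.02] 0.0
17 55 0.11 [ 0.3  -0.78  2.46 -0.01  0.53  0.01] 5.1
25 45 0 [ 0.19 -0.17  2.1   0.4   0.47 -0.54] 0.0
25 45 0.06 [ 0.15 -0.42  2.2   0.35  0.62 -0.49] 0.0
25 45 0.11 [ 0.11 -0.64  2.27  0.32  0.78 -0.47] 0.0
25 50 0 [ 0.17 -0.16  2.15  0.63  0.35 -0.77] 0.0
25 50 0.06 [ 0.12 -0.43  2.27  0.51  0.51 -0.66] 0.0
25 50 0.11 [ 0.07 -0.7   2.37  0.44  0.69 -0.59] 0.0
25 55 0 [ 0.15 -0.12  2.19  1.08  0.27 -1.23] 0.0
25 55 0.06 [ 0.09 -0.41  2.33  0.78  0.4  -0.94] 0.0
25 55 0.11 [ 0.03 -0.73  2.45  0.62  0.6  -0.77] 0.0
place 45 in [-0.09 -0.24  2.06 -0.44  0.61  0.63] 0.0
place 45 up15 [-0.09 -0.27  2.06 -0.42  0.64  0.6 ] 0.0
place 45 out [ 0.11 -0.79  2.36 -0.49  0.92  0.72] 0.0
place 50 in [-0.07 -0.24  2.12 -0.62  0.51  0.81] 0.0
place 50 up15 [-0.07 -0.28  2.12 -0.58  0.54  0.76] 0.0
place 50 out [ 0.17 -0.85  2.44 -0.61  0.88  0.85] 0.0
place 55 in [-0.04 -0.22  2.17 -0.89  0.42  1.09] 0.0
place 55 up15 [-0.04 -0.27  2.17 -0.82  0.45  1.01] 0.0
place 55 out [ 0.26 -0.8   2.46 -0.79  0.87  1.05] 6.9
```

```bash
sed -i 's/a,h,L2,e,L3,T=g;/a,h,L2,e,L3,T,d=g;/; s/\[a,0,h\]/[a,d,h]/; s/\*E_(.z.,j\[5\])/*E_("z",j[5]+np.pi\/2)/; s/\[0,.4,.4,0,.4,.25\]/[0,.4,.4,0,.4,.25,0]/; s/\[0.,.4,.4,0,.4,.25\]/[0.,.4,.4,0,.4,.25,0]/' k.py
python3 - <<'E'
from k import *
print(np.round(g,3),[np.round(1e3*(fk(j,g)[0]-p)).tolist() for j,p in D])
j0=D[-1][0]
A=lambda d:np.array([np.cos(np.radians(d)),np.sin(np.radians(d)),0])
for hd in(16,20,):
  for t in(53,):
    r=rot(np.radians(hd),np.radians(t));z=r.as_matrix()[:,2];T=np.array([.5815,.1792,0])+.019*np.sin(np.radians(t))*A(hd)+[0,0,.01]
    for b in(0,.03,.06,.09,.11):
        x,e=ik(T-b*z,r,j0);print(hd,t,b,np.round(x,2),round(e,1))
    x,e=ik(T+[0,0,.1],r,j0);print("lift",np.round(x,2),round(e,1))
for t in(53,):
    r=rot(V[2],np.radians(t));z=r.as_matrix()[:,2];T=W((.019*np.sin(np.radians(t)),0,.057))
    for nm,q in(("in",T),("up15",T+[0,0,.015]),("out",W((-.08,0,.085))),("out",W((-.1,0,.085))),("side",W((-.02,.13,.085)))):
        x,e=ik(q,r,[-.5,-.5,1.9,-.8,1,-.5]);print("place",t,nm,np.round(x,2),round(e,1))
r=rot(np.radians(20),np.radians(53));T=np.array([.5815,.1792,0])+.0152*A(20)+[0,0,.01]
plan(T-.1*r.as_matrix()[:,2],r,4)
E
```

```text
[0.02  0.173 0.375 0.101 0.536 0.347 0.034] [[-0.0, -0.0, 3.0], [1.0, -0.0, -0.0], [0.0, -2.0, -0.0], [1.0, 2.0, 1.0], [-1.0, 0.0, -2.0], [0.0, 1.0, -1.0]]
16 53 0 [ 0.22 -0.34  2.32  0.21  0.24 -1.82] 0.0
16 53 0.03 [ 0.21 -0.48  2.38  0.17  0.32 -1.77] 0.0
16 53 0.06 [ 0.21 -0.63  2.43  0.14  0.42 -1.75] 0.0
16 53 0.09 [ 0.2  -0.77  2.46  0.11  0.55 -1.72] 4.3
16 53 0.11 [ 0.2  -0.85  2.46  0.1   0.65 -1.7 ] 9.6
lift [ 0.22 -0.53  2.25  0.1   0.51 -1.7 ] 0.0
20 53 0 [ 0.16 -0.34  2.32  0.56  0.28 -2.22] 0.0
20 53 0.03 [ 0.15 -0.48  2.38  0.46  0.36 -2.13] 0.0
20 53 0.06 [ 0.13 -0.63  2.43  0.4   0.46 -2.06] 0.0
20 53 0.09 [ 0.12 -0.77  2.46  0.34  0.58 -2.  ] 3.9
20 53 0.11 [ 0.1  -0.85  2.46  0.31  0.68 -1.97] 9.1
lift [ 0.16 -0.53  2.25  0.3   0.53 -1.94] 0.0
place 53 in [-0.2  -0.38  2.25 -0.51  0.41 -0.94] 0.0
place 53 up15 [-0.2  -0.41  2.24 -0.47  0.44 -0.99] 0.0
place 53 out [-0.11 -0.82  2.45 -0.44  0.66 -1.01] 0.0
place 53 out [-0.07 -0.86  2.46 -0.47  0.74 -0.97] 7.6
place 53 side [ 0.16 -0.31  2.14 -0.83  0.66 -0.47] 0.0
rows 4 step 35.4 turn [1.42, -0.2, 0.6]
  0 [25.3, 8.8, 23.3]
  1 [25.4, 9.1, 22.9]
  2 [25.6, 9.4, 22.6]
  3 [25.8, 9.7, 22.3]
```

```bash
python3 -c "
from h import *
r=rot(np.radians(20),np.radians(53));T=np.array([.5815+.0152*.94,.1792+.0152*.342,.01])
plan(T+[0,0,.07],r,4)"
```

```text
rows 4 step 39.6 turn [1.42, -0.2, 0.6]
  0 [11.1, 6.8, 37.4]
  1 [11.3, 7.6, 37.2]
  2 [11.6, 8.4, 37.0]
  3 [11.8, 9.2, 36.7]
```

```bash
python3 -m crank '[[[85,11.1,6.8,37.4,1.42,-0.2,0.6],[85,11.3,7.6,37.2,1.42,-0.2,0.6],[85,11.6,8.4,37,1.42,-0.2,0.6],[85,11.8,9.2,36.7,1.42,-0.2,0.6],[85,0,0,0,0,0,0]]]' >/dev/null
python3 - <<'E'
from k import *
from workcell import optics
st();p,o=pose();c=optics.camera("wrist");im=c["image"];X=np.array(c["tool_from_camera"]);import cv2
cv2.imwrite("pics/w4.png",im[:,:,::-1])
def pj(P):
    t=o.inv().apply(P-p);k=X[:3,:3].T@(t-X[:3,3]);u=c["intrinsics"]@k;return np.round(u[:2]/u[2],1)
print(pj(np.array([.5815,.1792,.03])))
r=rot(np.radians(20),np.radians(53));T=np.array([.5815+.0152*.94,.1792+.0152*.342,.01])
plan(T,r,4)
E
```

```text
t 7.55 tcp [595.9 184.8  76.2] F [-1.1 -0.6 -0.7] w 0.995 g 0.0 j [ 0.17 -0.5   2.26  0.31  0.49 -1.96]
[318.9 193.7]
rows 4 step 17.6 turn [-0.01, -0.03, 0.02]
  0 [14.1, 0.1, 10.4]
```

```bash
python3 -m crank '[[[85,14.1,0.1,10.4,0,0,0],[85,14.1,0.1,10.4,0,0,0],[85,14.1,0.1,10.4,0,0,0],[85,14.1,0.1,10.4,0,0,0],[85,0,0,0,0,0,0]]]'
python3 - <<'E'
from h import *
from workcell import optics
import cv2
st();c=optics.camera("wrist")["image"][:,:,::-1];cv2.imwrite("pics/w5.png",c)
E
```

```text
time: 8.1
tcp_pos: [0.5976, 0.1824, 0.0145]
tool_rot: [-0.155, 0.88, 0.076, 0.442]
wrist_force: [0.3, -0.1, 0.1]
width: 0.996
grip_force: 0.0
t 8.1 tcp [597.6 182.4  14.5] F [ 0.3 -0.1  0.1] w 0.996 g 0.0 j [ 0.16 -0.38  2.31  0.47  0.33 -2.13]
```

View pics/w5.png

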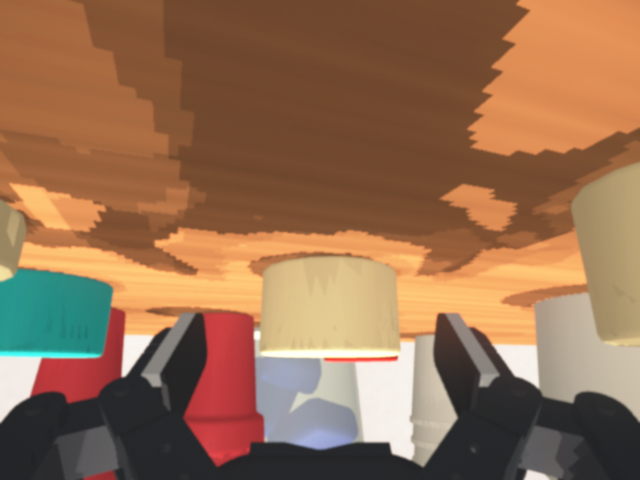

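The puck sits between the fingers with its middle at column 330, while the fingers' middle is at 321. I shift 2.5 mm to tool +y, go a little lower and close.

```bash
python3 -m crank '[[[85,3,2.5,1.5,0,0,0],[75,0,0,0,0,0,0],[65,0,0,0,0,0,0],[58,0,0,0,0,0,0],[54,0,0,0,0,0,0]]]'
python3 -m crank '[[[40,0,0,0,0,0,0],[40,0,0,0,0,0,0],[40,0,0,0,0,0,0],[40,0,0,0,0,0,0]]]'
```

```text
time: 8.65
tcp_pos: [0.5961, 0.1856, 0.011]
tool_rot: [-0.155, 0.88, 0.076, 0.442]
wrist_force: [-0.4, 0.3, 0.4]
width: 0.634
grip_force: 0.0
time: 9.05
tcp_pos: [0.5963, 0.1856, 0.011]
tool_rot: [-0.155, 0.88, 0.076, 0.442]
wrist_force: [-1.8, -0.1, 3.4]
width: 0.566
grip_force: 61.9
```

```bash
python3 -m crank '[[[40,-16,0,-12,0,0,0],[40,-16,0,-12,0,0,0],[40,-16,0,-12,0,0,0],[40,-16,0,-12,0,0,0],[40,-16,0,-12,0,0,0]]]'
python3 - <<'E'
from k import *
st();q,o=pose();r=rot(V[2],np.radians(53));T=W((-.08,0,.095))
plan(T,r,10)
x=sensors.read_state()["joints"];sl=(o.inv()*r).as_rotvec()
for i in range(1,11):
    x,e=ik(q+(T-q)*i/10,o*R.from_rotvec(sl*i/10),x);print(np.round(x,2),round(e,1)) if i%3==1 else 0
E
```

```text
time: 9.55
tcp_pos: [0.595, 0.1856, 0.11]
tool_rot: [-0.155, 0.881, 0.076, 0.441]
wrist_force: [0.9, -0.3, -0.5]
width: 0.569
grip_force: 61.8
t 9.55 tcp [595.  185.6 110. ] F [ 0.9 -0.3 -0.5] w 0.569 g 61.8 j [ 0.17 -0.55  2.23  0.27  0.55 -1.91]
rows 10 step 30.9 turn [3.62, 0.02, 2.74]
  0 [11.2, -26.0, -12.4]
  1 [10.0, -27.2, -10.7]
  2 [8.7, -28.3, -9.0]
  3 [7.3, -29.2, -7.1]
  4 [5.9, -29.9, -5.3]
  5 [4.4, -30.4, -3.4]
  6 [3.0, -30.7, -1.4]
  7 [1.5, -30.8, 0.5]
  8 [0.0, -30.8, 2.4]
  9 [-1.4, -30.5, 4.4]
[ 0.15 -0.6   2.29  0.19  0.53 -1.81] 0.0
[ 0.08 -0.75  2.38 -0.07  0.58 -1.49] 0.0
[-0.01 -0.83  2.43 -0.27  0.64 -1.24] 0.0
[-0.11 -0.83  2.44 -0.43  0.68 -1.03] 0.0
```

```bash
python3 -m crank '[[[40,11.2,-26,-12.4,3.62,0,2.74],[40,10,-27.2,-10.7,3.62,0,2.74],[40,8.7,-28.3,-9,3.62,0,2.74],[40,7.3,-29.2,-7.1,3.62,0,2.74],[40,5.9,-29.9,-5.3,3.62,0,2.74]]]' >/dev/null
python3 -m crank '[[[40,4.4,-30.4,-3.4,3.62,0,2.74],[40,3,-30.7,-1.4,3.62,0,2.74],[40,1.5,-30.8,0.5,3.62,0,2.74],[40,0,-30.8,2.4,3.62,0,2.74],[40,-1.4,-30.5,4.4,3.62,0,2.74]]]' >/dev/null
python3 -m crank '[[[40,0,0,0,0,0,0]]]' >/dev/null
python3 - <<'E'
from h import *
from workcell import optics
import cv2
st();p,o=pose();c=optics.camera("wrist");im=c["image"];X=np.array(c["tool_from_camera"])
def pj(P):
    t=o.inv().apply(P-p);k=X[:3,:3].T@(t-X[:3,3]);u=c["intrinsics"]@k;return np.round(u[:2]/u[2],1)
for z in(.040,.044,.048):print("anvil near/far/l/r edge",z,pj(W((-.028,0,z))),pj(W((.028,0,z))),pj(W((0,.028,z))),pj(W((0,-.028,z))))
print("foot",pj(W((0,0,.095))))
cv2.imwrite("pics/w6.png",im[:,:,::-1])
plan(W((-.08,0,.075)),rot(V[2],np.radians(53)),2)
E
```

```text
t 10.65 tcp [ 526.4 -117.    93.5] F [-0.3  1.  -0.6] w 0.566 g 62.0 j [-0.12 -0.84  2.43 -0.42  0.69 -1.04]
anvil near/far/l/r edge 0.04 [323.6 230.8] [323.3 256.8] [367.5 245. ] [279.3 245.3]
anvil near/far/l/r edge 0.044 [323.6 237.4] [323.3 262.3] [367.7 251.1] [279.1 251.3]
anvil near/far/l/r edge 0.048 [323.6 244.2] [323.3 267.9] [368.  257.2] [279.  257.4]
foot [323.8 334. ]
rows 2 step 9.4 turn [-0.01, 0.09, -0.09]
  0 [7.6, 0.2, 5.6]
```

View pics/w6.png

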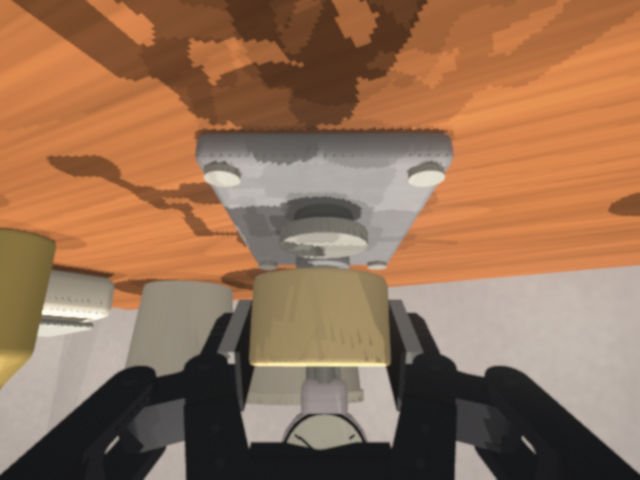

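The anvil's top face is at about (324,245), which puts its top at roughly 40–42 mm and its middle where predicted. The puck is gripped level, at columns 250–388. I go in from the front.

```bash
python3 - <<'E'
from k import *
r=rot(V[2],np.radians(53));x=sensors.read_state()["joints"]
for q in(W((-.04,0,.064)),W((.0161,0,.064)),W((.0161,0,.052)),W((-.04,0,.075))):
    x,e=ik(q,r,x);print(np.round(x,2),round(e,1))
plan(W((-.04,0,.064)),r,4)
E
```

```text
[-0.15 -0.6   2.38 -0.49  0.51 -0.96] 0.0
[-0.2  -0.39  2.24 -0.49  0.42 -0.96] 0.0
[-0.2  -0.37  2.25 -0.53  0.4  -0.92] 0.0
[-0.15 -0.62  2.37 -0.46  0.54 -0.99] 0.0
rows 4 step 12.4 turn [-0.0, 0.04, -0.04]
  0 [-0.0, 0.1, 12.4]
```

```bash
python3 -m crank '[[[40,0,0.1,12.4,0,0,0],[40,0,0.1,12.4,0,0,0],[40,0,0.1,12.4,0,0,0],[40,0,0.1,12.4,0,0,0],[40,0,0,0,0,0,0]]]'
python3 -m crank '[[[40,-5.6,0,7.5,0,0,0],[40,-5.6,0,7.5,0,0,0],[40,-5.6,0,7.5,0,0,0],[40,-5.6,0,7.5,0,0,0],[40,0,0,0,0,0,0]]]'
python3 -c "
from h import *
st();plan(W((.0161,0,.060)),rot(V[2],np.radians(53)),3)"
```

```text
time: 11.2
tcp_pos: [0.5633, -0.1313, 0.0632]
tool_rot: [0.197, 0.873, -0.097, 0.436]
wrist_force: [-0.7, -0.1, -1.0]
width: 0.568
grip_force: 62.0
time: 11.7
tcp_pos: [0.5978, -0.1476, 0.0659]
tool_rot: [0.197, 0.872, -0.097, 0.438]
wrist_force: [-0.3, -0.6, -0.8]
width: 0.566
grip_force: 62.0
t 11.7 tcp [ 597.8 -147.6   65.9] F [-0.3 -0.6 -0.8] w 0.566 g 62.0 j [-0.18 -0.48  2.28 -0.46  0.48 -1.  ]
rows 3 step 6.4 turn [0.03, 0.1, -0.05]
  0 [-2.0, -0.4, 6.1]
```

```bash
python3 -m crank '[[[40,-2,-0.4,6.1,0,0,0],[40,-2,-0.4,6.1,0,0,0],[40,-2,-0.4,6.1,0,0,0],[40,0,0,0,0,0,0],[40,0,0,0,0,0,0]]]'
python3 -m crank '[[[40,1.6,0,1.2,0,0,0],[40,1.6,0,1.2,0,0,0],[40,0,0,0,0,0,0]]]'
python3 -c "
from h import *
st();plan(W((.0161,0,.052)),rot(V[2],np.radians(53)),3)"
```

```text
time: 12.2
tcp_pos: [0.6132, -0.157, 0.0588]
tool_rot: [0.198, 0.872, -0.098, 0.437]
wrist_force: [-0.7, 0.5, -1.0]
width: 0.569
grip_force: 62.0
time: 12.5
tcp_pos: [0.613, -0.1568, 0.0547]
tool_rot: [0.198, 0.872, -0.098, 0.437]
wrist_force: [-0.3, 0.8, -0.2]
width: 0.571
grip_force: 62.0
t 12.5 tcp [ 613.  -156.8   54.7] F [-0.3  0.8 -0.2] w 0.571 g 62.0 j [-0.2  -0.4   2.24 -0.48  0.43 -0.98]
rows 3 step 0.9 turn [0.01, 0.08, -0.06]
  0 [0.6, 0.2, 0.7]
```

```bash
for i in 1; do python3 -m crank '[[[40,0.8,0.2,0.6,0,0,0],[40,0,0,0,0,0,0]]]' | grep -E 'tcp|wrist'
python3 -m crank '[[[40,0.8,0,0.6,0,0,0],[40,0,0,0,0,0,0]]]' | grep -E 'tcp|wrist'
python3 -m crank '[[[40,0.8,0,0.6,0,0,0],[40,0,0,0,0,0,0]]]' | grep -E 'tcp|wrist'; done
```

```text
tcp_pos: [0.6134, -0.1567, 0.0542]
wrist_force: [-0.9, 0.1, -0.9]
tcp_pos: [0.6134, -0.1567, 0.0532]
wrist_force: [-0.1, -0.4, -1.3]
tcp_pos: [0.6134, -0.1567, 0.0521]
wrist_force: [0.8, -0.6, -1.2]
```

```bash
python3 -m crank '[[[40,0.8,0,0.6,0,0,0],[40,0,0,0,0,0,0]]]' | grep -E 'tcp|wrist'
python3 -m crank '[[[40,0.8,0,0.6,0,0,0],[40,0,0,0,0,0,0]]]' | grep -E 'tcp|wrist'; python3 - <<'E'
from workcell import optics
import cv2
c=optics.camera("scene")["image"][:,:,::-1];w=optics.camera("wrist")["image"][:,:,::-1]
import numpy as np
a=cv2.resize(c[260:360,230:370],None,fx=4,fy=4,interpolation=2);b=cv2.resize(w[180:380,220:420],(240,240))
o=np.zeros((400,800,3),np.uint8);o[:,:560]=a;o[:240,560:]=b;cv2.imwrite("pics/s7.png",o)
E
```

```text
tcp_pos: [0.6137, -0.1568, 0.0518]
wrist_force: [0.6, -0.3, 0.1]
tcp_pos: [0.6142, -0.1568, 0.0517]
wrist_force: [-1.0, 0.4, 4.5]
```

View pics/s7.png

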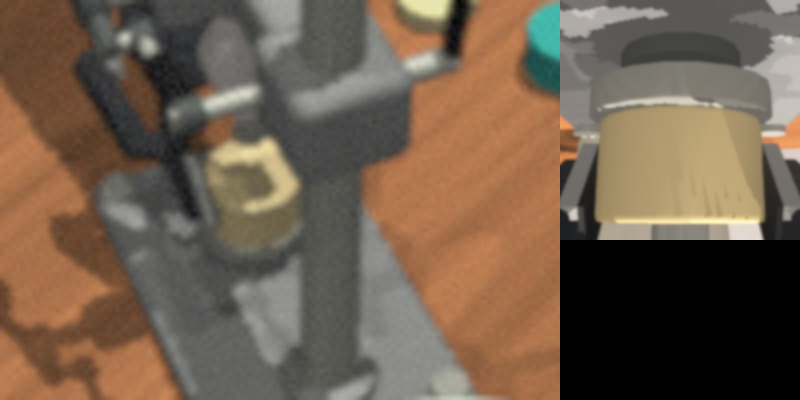

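The puck sits flush on the anvil, centred to within about 1 mm (anvil middle column 682, puck 680 in the crop). The force has reached 4.5 N, so it has landed and the anvil is at about 40.7 mm. The foot should therefore land at q ≈ 0.51. I release and back out.

```bash
python3 -m crank '[[[52,0,0,0,0,0,0],[60,0,0,0,0,0,0],[70,0,0,0,0,0,0],[85,0,0,0,0,0,0],[85,0,0,0,0,0,0]]]'
python3 -m crank '[[[85,0,0,-10,0,0,0],[85,0,0,-20,0,0,0],[85,0,0,-25,0,0,0],[85,0,0,-25,0,0,0],[85,0,0,0,0,0,0]]]'
python3 - <<'E'
from k import *
st();q,o=pose();k=W((-.105*np.cos(1.15),-.075,.311))
r=rot(V[2],0);plan(k+[0,0,.05],r,9)
E
```

```text
time: 14.1
tcp_pos: [0.6133, -0.1567, 0.0499]
tool_rot: [0.198, 0.872, -0.098, 0.437]
wrist_force: [-0.3, 0.2, 0.1]
width: 0.996
grip_force: 0.0
time: 14.6
tcp_pos: [0.5557, -0.1287, 0.1019]
tool_rot: [0.197, 0.87, -0.097, 0.44]
wrist_force: [0.6, -0.0, 0.3]
width: 0.995
grip_force: 0.0
t 14.6 tcp [ 555.7 -128.7  101.9] F [ 0.6 -0.   0.3] w 0.995 g 0.0 j [-0.15 -0.72  2.35 -0.4   0.63 -1.06]
rows 9 step 30.0 turn [0.03, 5.96, -0.02]
  0 [-23.6, -8.2, -16.6]
  1 [-21.7, -8.2, -19.0]
  2 [-19.6, -8.3, -21.1]
  3 [-17.3, -8.3, -23.0]
  4 [-14.8, -8.3, -24.7]
  5 [-12.2, -8.3, -26.1]
  6 [-9.4, -8.3, -27.2]
  7 [-6.5, -8.3, -28.1]
  8 [-3.6, -8.4, -28.6]
```

```bash
python3 - <<'E'
from k import *
q,o=pose();T=W((-.12,.03,.25));r=rot(V[2],0);n=8
plan(T,r,n);x=sensors.read_state()["joints"];s=(o.inv()*r).as_rotvec()
for i in range(1,n+1):
    x,e=ik(q+(T-q)*i/n,o*R.from_rotvec(s*i/n),x);print(np.round(x,2),round(e,1))
E
```

```text
rows 8 step 20.9 turn [0.03, 6.7, -0.02]
  0 [-9.6, 3.8, -18.2]
  1 [-7.4, 3.8, -19.2]
  2 [-5.1, 3.8, -19.9]
  3 [-2.7, 3.8, -20.4]
  4 [-0.3, 3.7, -20.6]
  5 [2.1, 3.7, -20.5]
  6 [4.4, 3.7, -20.1]
  7 [6.7, 3.7, -19.4]
[-0.15 -0.68  2.26 -0.3   0.79 -1.15] 0.0
[-0.16 -0.63  2.15 -0.22  0.96 -1.22] 0.0
[-0.16 -0.57  2.03 -0.17  1.12 -1.26] 0.0
[-0.17 -0.49  1.91 -0.12  1.27 -1.29] 0.0
[-0.18 -0.41  1.79 -0.09  1.42 -1.31] 0.0
[-0.19 -0.33  1.67 -0.06  1.57 -1.32] 0.0
[-0.2  -0.24  1.55 -0.03  1.71 -1.33] 0.0
[-0.21 -0.15  1.44 -0.    1.85 -1.33] 0.0
```

```bash
python3 -m crank '[[[85,-9.6,3.8,-18.2,0,6.7,0],[85,-7.4,3.8,-19.2,0,6.7,0],[85,-5.1,3.8,-19.9,0,6.7,0],[85,-2.7,3.8,-20.4,0,6.7,0],[85,-0.3,3.8,-20.6,0,6.7,0]]]' >/dev/null
python3 -m crank '[[[85,2.1,3.7,-20.5,0,6.7,0],[85,4.4,3.7,-20.1,0,6.7,0],[85,6.7,3.7,-19.4,0,6.7,0],[85,0,0,-40,0,0,0],[85,0,0,-40,0,0,0]]]' >/dev/null
python3 -m crank '[[[85,0,0,-40,0,0,0],[85,0,0,0,0,0,0]]]' >/dev/null
python3 - <<'E'
from h import *
from workcell import optics
st();p,o=pose();c=optics.camera("wrist");X=np.array(c["tool_from_camera"])
import cv2
cv2.imwrite("pics/w8.png",c["image"][:,:,::-1])
def pj(P):
    t=o.inv().apply(P-p);k=X[:3,:3].T@(t-X[:3,3]);u=c["intrinsics"]@k;return np.round(u[:2]/u[2],1)
print("knob",pj(W((-.105*np.cos(1.15),-.075,.311))))
plan(W((-.105*np.cos(1.15),-.075,.37)),rot(V[2],0),4)
E
```

```text
t 15.8 tcp [506.3 -73.3 372.3] F [0.3 0.2 0.5] w 1.001 g 0.0 j [-0.21 -0.07  1.14  0.    2.07 -1.34]
knob [148.7 372.2]
rows 4 step 31.9 turn [0.06, -0.0, -0.03]
  0 [-18.5, -26.0, -0.3]
```

View pics/w8.png

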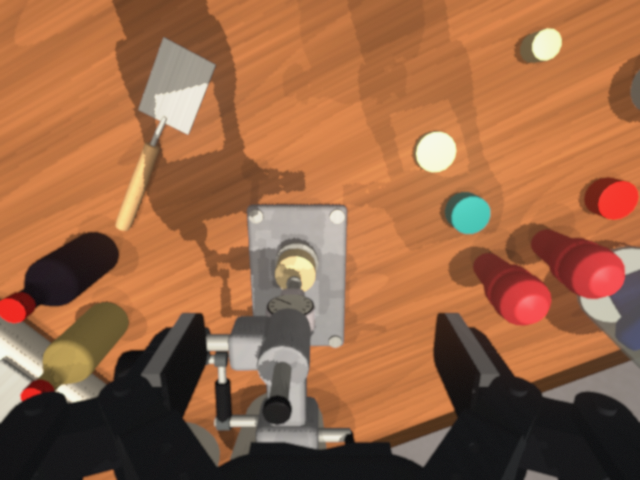

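The puck stands on the anvil at (296,270) with the foot above it, and the knob is at the left near (135,370). I go back to the knob and grip it.

```bash
python3 -m crank '[[[85,-18.5,-26,-0.3,0,0,0],[85,-18.5,-26,-0.3,0,0,0],[85,-18.5,-26,-0.3,0,0,0],[85,-18.5,-26,-0.3,0,0,0],[85,0,0,0,0,0,0]]]' >/dev/null
python3 -c "
from h import *
st();plan(np.array([.5283,-.1985,.288]),rot(V[2],0),4)"
```

```text
t 16.35 tcp [ 527.3 -202.   363. ] F [-0.8  0.2 -1.4] w 0.998 g 0.0 j [-0.43  0.08  1.01  0.    2.07 -1.55]
rows 4 step 18.8 turn [0.02, -0.15, -0.08]
  0 [-0.0, 0.9, 18.7]
  1 [0.0, 0.9, 18.7]
  2 [0.1, 0.9, 18.7]
  3 [0.1, 0.9, 18.7]
```

```bash
python3 -m crank '[[[85,0,0.9,18.7,0,0,0],[85,0,0.9,18.7,0,0,0],[85,0,0.9,18.7,0,0,0],[85,0,0.9,18.7,0,0,0],[85,0,0,0,0,0,0]]]' >/dev/null
python3 -m crank '[[[60,0,0,0,0,0,0],[45,0,0,0,0,0,0],[38,0,0,0,0,0,0],[34,0,0,0,0,0,0],[34,0,0,0,0,0,0]]]' | tail -2
python3 -m crank '[[[20,0,0,0,0,0,0],[20,0,0,0,0,0,0],[20,0,0,0,0,0,0]]]'
python3 -c "
import numpy as np
q=np.r_[np.arange(1.49,.69,-.08),np.arange(.69,.4,-.03)]-.35
print(np.round(np.c_[q[1:]+.35,105*np.diff(np.cos(q)),-105*np.diff(np.sin(q))],2).tolist())"
```

```text
width: 0.403
grip_force: 3.1
time: 17.65
tcp_pos: [0.5272, -0.1971, 0.2943]
tool_rot: [0.222, 0.975, -0.0, -0.001]
wrist_force: [-4.1, -7.7, 3.3]
width: 0.361
grip_force: 60.0
[[1.41, 7.48, 3.81], [1.33, 7.16, 4.4], [1.25, 6.78, 4.95], [1.17, 6.36, 5.48], [1.09, 5.91, 5.97], [1.01, 5.41, 6.42], [0.93, 4.88, 6.83], [0.85, 4.32, 7.2], [0.77, 3.73, 7.52], [0.69, 3.11, 7.8], [0.66, 1.01, 2.98], [0.63, 0.92, 3.01], [0.6, 0.82, 3.04], [0.57, 0.73, 3.06], [0.54, 0.64, 3.08], [0.51, 0.55, 3.1], [0.48, 0.46, 3.12], [0.45, 0.36, 3.13], [0.42, 0.27, 3.14]]
```

```bash
python3 -m crank '[[[20,7.5,0,3.8,0,0,0],[20,7.2,0,4.4,0,0,0],[20,6.8,0,5,0,0,0],[20,6.4,0,5.5,0,0,0],[20,0,0,0,0,0,0]]]'
python3 -m crank '[[[20,5.9,0,6,0,0,0],[20,5.4,0,6.4,0,0,0],[20,4.9,0,6.8,0,0,0],[20,0,0,0,0,0,0]]]'
python3 -c "
from h import *
p0=np.array([.5272,-.1971,.2943]);d=pose()[0]-p0
c=W((0,0,0))*0;h=np.array([np.cos(V[2]),np.sin(V[2])]);print(d@np.r_[h,0],d[2])
for q0 in(1.48,1.5):
  a=-.105*np.cos(q0-.35)+d@np.r_[h,0];b=.105*np.sin(q0-.35)+d[2];print('q',.35+np.arctan2(b,-a),np.hypot(a,b))"
```

```text
time: 18.15
tcp_pos: [0.5008, -0.1845, 0.2747]
tool_rot: [0.222, 0.975, -0.0, -0.003]
wrist_force: [-6.4, -7.3, 3.3]
width: 0.366
grip_force: 60.2
time: 18.55
tcp_pos: [0.4857, -0.1773, 0.2545]
tool_rot: [0.222, 0.975, 0.0, -0.004]
wrist_force: [-8.8, -6.7, -0.4]
width: 0.36
grip_force: 60.1
-0.04595073416244473 -0.03983024833267712
q 0.8959352650276652 0.1061848209879251
q 0.9125054358534578 0.10502381713343084
```

```bash
python3 -m crank '[[[20,4.6,-0.4,7,0,0,0],[20,4,-0.4,7.4,0,0,0],[20,3.4,0,7.6,0,0,0],[20,0,0,0,0,0,0],[20,0,0,0,0,0,0]]]'
cat > q.py <<'E'
from h import *
p0=np.array([.5272,-.1971,.2943]);h=np.array([np.cos(V[2]),np.sin(V[2]),0]);y=np.array([-h[1],h[0],0])
d=pose()[0]-p0;a=-.105*np.cos(1.15)+d@h;b=.105*np.sin(1.15)+d[2];t=np.arctan2(b,-a)
F=np.array(sensors.read_state()["wrist_force"]);print('q',round(.35+t,3),'r',round(np.hypot(a,b)*1e3,1),'tang',np.round(F@h*-np.sin(t)-F[2]*np.cos(t),1),'rad',round(-F@h*np.cos(t)+F[2]*np.sin(t),1),'lat',round(F@y,1))
E
python3 q.py
```

```text
time: 19.05
tcp_pos: [0.476, -0.1729, 0.2322]
tool_rot: [0.222, 0.975, 0.0, -0.003]
wrist_force: [-2.1, -7.4, -4.5]
width: 0.365
grip_force: 60.0
q 0.677 r 105.1 tang 3.8 rad -2.7 lat -7.6
```

```bash
for i in 1; do
python3 -m crank '[[[20,1,0,3,0,0,0],[20,0,0,0,0,0,0]]]'>/dev/null; python3 q.py
python3 -m crank '[[[20,0.9,0,3,0,0,0],[20,0,0,0,0,0,0]]]'>/dev/null; python3 q.py
python3 -m crank '[[[20,0.8,0,3,0,0,0],[20,0,0,0,0,0,0]]]'>/dev/null; python3 q.py
python3 -m crank '[[[20,0,0,0,0,0,0],[20,0,0,0,0,0,0]]]'>/dev/null; python3 q.py; done
```

```text
q 0.647 r 105.1 tang 3.1 rad -2.7 lat -8.3
q 0.617 r 105.1 tang 2.4 rad -3.1 lat -7.7
q 0.587 r 105.1 tang 3.4 rad -2.3 lat -7.6
q 0.59 r 105.1 tang 3.4 rad -2.4 lat -7.9
```

Still pulling, so I continue in finer steps.

```bash
python3 -m crank '[[[20,0.5,0,2,0,0,0],[20,0,0,0,0,0,0]]]'>/dev/null; python3 q.py
python3 -m crank '[[[20,0.4,0,2,0,0,0],[20,0,0,0,0,0,0]]]'>/dev/null; python3 q.py
python3 -m crank '[[[20,0.2,0,1,0,0,0],[20,0,0,0,0,0,0]]]'>/dev/null; python3 q.py
python3 -m crank '[[[20,0.2,0,1,0,0,0],[20,0,0,0,0,0,0]]]'>/dev/null; python3 q.py
```

```text
q 0.569 r 105.1 tang 4.4 rad -2.6 lat -7.5
q 0.55 r 105.1 tang 3.2 rad -2.5 lat -7.3
q 0.541 r 105.0 tang 3.5 rad -2.9 lat -7.8
q 0.531 r 105.1 tang 4.1 rad -2.9 lat -6.4
```

```bash
python3 -m crank '[[[20,0.2,0,1,0,0,0],[20,0,0,0,0,0,0]]]'>/dev/null; python3 q.py
python3 -m crank '[[[20,0.1,0,0.7,0,0,0],[20,0,0,0,0,0,0]]]'>/dev/null; python3 q.py
python3 -m crank '[[[20,0.1,0,0.7,0,0,0],[20,0,0,0,0,0,0]]]'>/dev/null; python3 q.py
```

```text
q 0.522 r 105.0 tang 3.8 rad -3.6 lat -7.1
q 0.516 r 105.1 tang 3.9 rad -1.9 lat -7.3
q 0.509 r 105.0 tang 3.7 rad -1.7 lat -8.6
```

```bash
python3 -m crank '[[[20,0.1,0,0.7,0,0,0],[20,0,0,0,0,0,0]]]'>/dev/null; python3 q.py
python3 -m crank '[[[20,0.1,0,0.7,0,0,0],[20,0,0,0,0,0,0]]]'>/dev/null; python3 q.py
python3 -m crank '[[[20,0.1,0,0.7,0,0,0],[20,0,0,0,0,0,0]]]'>/dev/null; python3 q.py
```

```text
q 0.504 r 105.0 tang 3.3 rad -2.7 lat -6.6
q 0.503 r 105.0 tang 1.0 rad -1.9 lat -7.4
q 0.501 r 105.0 tang -0.4 rad -0.6 lat -7.3
```

The pull went from about 3.7 N to zero at q ≈ 0.503, which matches the expected landing. The foot stands on the puck, so I open and retreat upward.

```bash
python3 -m crank '[[[20,0,0,0,0,0,0],[36,0,0,0,0,0,0],[45,0,0,0,0,0,0],[60,0,0,0,0,0,0],[80,0,0,0,0,0,0]]]'
python3 -m crank '[[[85,0,0,0,0,0,0],[85,0,0,-10,0,0,0],[85,0,0,-25,0,0,0],[85,0,0,-40,0,0,0],[85,0,0,-40,0,0,0]]]'
python3 -m crank '[[[85,0,0,0,0,0,0],[85,0,0,0,0,0,0]]]' >/dev/null
python3 - <<'E'
from h import *
from workcell import optics
import cv2
p,o=pose();c=optics.camera("wrist");X=np.array(c["tool_from_camera"]);im=c["image"]
def pj(P):
    t=o.inv().apply(P-p);k=X[:3,:3].T@(t-X[:3,3]);u=c["intrinsics"]@k;return u[:2]/u[2]
for q in(0,.4,.5,.6):print(q,np.round(pj(W((-.105*np.cos(q-.35),-.075,.215+.105*np.sin(q-.35))))))
g=im.max(2);a=pj(W((-.1,-.075,.22)))
x,y=int(a[0]),int(a[1]);m=(g[max(y-80,0):y+80,x-60:x+60]<50).astype(np.uint8)
n,l,s,ce=cv2.connectedComponentsWithStats(m);print([(s[i].tolist(),np.round(ce[i]+[x-60,max(y-80,0)]).tolist()) for i in range(1,n) if s[i][4]>150])
E
```

```text
time: 22.35
tcp_pos: [0.4726, -0.1687, 0.2135]
tool_rot: [0.22, 0.975, 0.002, -0.002]
wrist_force: [-0.6, 0.7, -0.4]
width: 0.85
grip_force: 0.0
time: 22.85
tcp_pos: [0.4726, -0.1692, 0.3299]
tool_rot: [0.22, 0.975, 0.002, -0.003]
wrist_force: [0.3, -0.4, 0.1]
width: 0.994
grip_force: 0.0
0 [316. 224.]
0.4 [315. 233.]
0.5 [315. 239.]
0.6 [315. 248.]
[]
```

```bash
python3 - <<'E'
from h import *
from workcell import optics
import cv2
p,o=pose();c=optics.camera("wrist");im=c["image"];g=im.max(2)
print(g[190:300:5,270:362:7])
X=np.array(c["tool_from_camera"])
def pj(P):
    t=o.inv().apply(P-p);k=X[:3,:3].T@(t-X[:3,3]);u=c["intrinsics"]@k;return np.round(u[:2]/u[2])
for q in(0,.5):
  k=W((-.105*np.cos(q-.35),-.075,.215+.105*np.sin(q-.35)));y=W((0,.016,0))-W((0,0,0));y[2]=0;print(q,pj(k-y),pj(k+y))
E
```

```text
[[140 138 135 128 131 143 199 220 206 196 217 209 187 190]
 [135 131 130 139 141 145 197 204 207 207 189 186 194 194]
 [136 133 160 155 169 175 201 218 208 195 188 196 189 189]
 [206 141 221 215 203 214 218 212 195 163 147 149 160 137]
 [219 142 203 207 217 215 207 210 124 143 145 152 152 151]
 [213 133 207 215 211 205 213 213 127 230 230 183 181 170]
 [205 140 210 188 104 108 105 107  74 122 228 206 192 170]
 [213 139 191 103  59  58  58  60  59  60  99 192 188 168]
 [208 139 189  74  57  56  57  58  57  59  73 193 187 168]
 [209 144 185  65  61  60  59  58  58  58  71 204 184 167]
 [210 151 178  64  63  65  59  57  57  56  67 195 175 168]
 [218 155 169  60  57  57  56  55  56  56  70 196 187 178]
 [209 179 169  80  56  55  54  54  53  54  71 200 185 114]
 [217 172 160 112  54  54  55  53  53  53  72 136 125  96]
 [218 143 146 173 114 114  95  94  93 102 113 129 110 136]
 [213 153 151 148 143 134 120 119 114 130 116 119 109 147]
 [230 149 147 192 176 136 120 119 114 129 116 119 106 131]
 [226 151 153 152 212 149 181 189 116 131 117 118 106 122]
 [212 139 139 142 214 208 210 201 116 130 115 121 105 125]
 [209 218 222 140 216 221 210 219 140 130 116 122 105 163]
 [225 220 216 154 221 225 210 220 144 127 115 117 105 172]
 [218 222 222 154 226 224 210 220 144 124 115 117 111 179]]
0 [295. 225.] [337. 225.]
0.5 [290. 241.] [340. 241.]
```

The knob still sits at rows 220–258 and columns 291–340, as expected for q = 0.5. The gauge is therefore standing on the puck and nothing touches the robot.

```bash
python3 -c "
from workcell import bot
print(bot.finish_job())"
```

```text
the job is handed in; nothing more can be done
None
```

The job is handed in at about 23 s: the large puck is flat on the anvil, and the gauge was let down slowly until it stood on it by its own spring, with the lever at about 0.50 rad and the robot clear; the hand-in gave no verdict.

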